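Pin the split clamp ring round the pot

ROBOT

A 6-joint arm with a two-finger parallel gripper is mounted at the origin on the work surface. World frame = base frame: x ahead of the robot, y to its left, z up, the work surface at z = 0. Lengths are in m, angles in rad, forces in N, time in s.
With the tool pointing down it reaches from about 0.35 to 0.85 m from the base axis. Payload 8.1 kg.
Tool frame: the origin (TCP) lies on the front face of the gripper's body, between the roots of the fingers; the fingertips stand 84 mm ahead of it and the grasp point (between the pads) lies 65 mm ahead of it; x points along the fingers, y is the direction in which the jaws open and shut, and the axes are right-handed (so a half turn about x gives the same grasp; the last joint's range is limited). The gripper opens to 93 mm and grips with 3 to 60 N. Pads are 15 mm wide; open, the fingers measure 128 mm over their backs; the gripper's body (75 mm by 188 mm) begins 65 mm behind the grasp point.
Start: joints at [1.263, 0.13, 1.488, -0, 1.523, -0.085], TCP at [0.133, 0.585, 0.303] pointing down, gripper open.
Joint ranges: [-2.96, 2.96], [-0.89, 2.26], [0.02, 2.5], [-1.34, 4.48], [0, 2.73], [-2.66, 2.66]. Speed limits (rad/s): [2.39, 2.39, 2.79, 3.14, 3.14, 3.14].

INTERFACE

Orientations are given as a rotation vector (axis times angle).
In Python, from plant import telemetry, read_camera, camera_params, robot gives the robot as it stands.
- The arm moves only by the tool step_arm, never from a script. Its argument "commands" is a list of rows, each an object with "xyz": the shift along the tool's x, y, z in mm, a list of three; "turn": the turn, a rotation vector about the tool's x, y, z in rad, a list of three; "grip": the finger opening in mm, from 0 to 93. In form: [{"xyz": [dx, dy, dz], "turn": [ax, ay, az], "grip": grip}, ...]. A call has 1 to 12 rows; each row is the pose to reach, as a shift and turn from the pose commanded when the call began, along the tool's axes at that moment; what a row does not reach only later rows make up. A row lasts 1/8 s, in which the tool goes at most 62.5 mm and 10.7 degrees, less where a joint would pass 70% of its speed; a pose out of reach is approached as far as the arm can. A call with a gripper value outside its range is refused whole. The fingers move at their own pace and stop on an object; "force" is the grip in N (left out, the last holds). Time passes only in rows, so rows that repeat a pose let the fingers close. It gives the time, the measured TCP pose, the force and the opening at its end, in the units of the state.
- telemetry.read_state(): the state, without advancing time (a new reading comes with each control period).
- read_camera(name): name is "scene" or "top" or "wrist"; returns the picture (480x640x3 uint8, red, green, blue); there is no depth.
- camera_params(name): a dict with "mtx" (3x3 intrinsics, pixels), "rvec" (rotation vector, rad) and "tvec" (3), from world to camera coordinates, as OpenCV has them. Camera axes: x right, y down, z forward; pixel columns grow to the right and rows downward; lengths in m; the calibration is good to about 2 mm. The wrist camera is an equidistant fisheye: a pixel r from the principal point sees the ray r / f radians off the axis. A picture is of the moment at which its call begins: read the wrist's pose just before it. camera_params takes no time and is no camera call; for the wrist camera it gives the pose at the moment of the call.
- robot.close_job(): hands the job in, once; it reports no verdict.
The state is a dict: "t": time; "q": joint angles; "dq": joint speeds; "joint_torque": joint torques, N m; "tool_pos": TCP position; "orientation": TCP orientation; "force": force on the tool from outside, world axes, zero at the start; "wrist_torque": the same for the moment, N m; "opening": finger opening in m.
Only numpy, scipy, OpenCV 4.12 (cv2) and the standard library are available. Lean on these libraries where they do the work, as an engineer would, in place of code of your own. Each camera call takes 0.05 s, during which the arm holds its last target. There are 200 camera calls.

TASK

Slide the loose yellow half of the clamp ring up round the pot until its eye is fully home against the stop in the blue half's fork, so that the holes line up, then take the long red-gripped pin from the stand and push it down through the knuckles until its collar is home on the fork. Press gently, as you would by hand with a thumb: do not ram the half into the fork or force the pin. Leave the green-gripped spare pins and everything else on the bench where they are, and let go when done.

Things in the scene. Friction and masses are not known exactly. Their poses are not given: they have to be found in the camera images.
- clamp_fixed: Blue clamp half bolted to the bench round a fixed aluminium pot (68 mm across, 48 mm tall). Origin: on the bench under the nominal hinge axis, z up. Its fork: two 32 x 32 mm square knuckles, heights 0 to 20 and 38 to 52 mm, bores 13.5 mm on the hinge axis, mouth towards -x. Ring (radius 50 mm) and pot are centred at (0, -72) mm. Nothing on it is higher than 52 mm.
- throat (a point): On the nominal hinge axis, 29 mm above the bench: middle of the 18 mm high throat between the knuckles, open towards -x and sideways. Behind it a rigid 70 degree V seat stops and centres the 26 mm round eye on the true hinge axis when pushed in along +x. The push stays low until then and rises by 3 to 6 N per mm once in the V: 12 to 15 N seats it.
- ball (a point): On the nominal hinge axis, 14 mm above the bench, level with a sprung brass ball in the lower bore that rubs on the pin. Under its own weight the pin stops on it about 8 mm short of home; a steady push of roughly 3 to 10 N then takes it down, and the rub keeps it there. At home the push rises steeply: stop.
- hinge_top (a point): Nominal centre of the upper bore's mouth, 52 mm above the bench. The fork is clamped in slotted holes: its true axis lies 3 to 10 mm beyond this point along +x and up to 3 mm either way along y of clamp_fixed (knuckles, V and ball alike); it is not reported. Once the eye is felt to be seated in the V, the eye's centre marks the true axis.
- clamp_loose: Loose yellow clamp half, about 0.45 kg, standing on the bench on its 46 mm tall band. Origin: at bench level under the centre of its eye, z up; its tongue (16 mm wide) points along +x, the rest lies to -x and -y: block x -60 to -32, y -35 to 11 mm; half band, radius 50 mm round (0, -72) mm, open to +x. Seated, its axes are parallel to clamp_fixed's, give or take 0.15 rad.
- eye (a point): Centre of the top of the loose half's eye, 35 mm above the bench. The eye is a steel ring, 26 mm outside, 14 mm bore, 12 mm thick (23 to 35 mm above the bench).
- lug (a point): Top centre of the orange grip lug on the loose half: an upright plate from bench level to 50 mm height, 12 mm thick along the half's y, reaching from x -95 to -60 mm behind the block; this point is at x -78, y 0 mm. Grip it low from above across its thickness, fingertips about 12 mm over the bench, and slide it, or carry it 1 to 2 mm clear, over the bench.
- pin: The long hinge pin with the red grip, 0.1 kg nominal, standing upright in the stand. Origin: centre of its lower tip; z along the pin towards the grip. Steel shank 12 mm diameter and 50 mm long, its first 8 mm tapered from 6 mm; then a collar 24 mm diameter, 6 mm thick; then a red round grip 16 mm diameter, 36 mm tall (top at 92 mm).
- pin_collar (a point): Centre of the underside of the pin's collar, 50 mm above the tip. Home is when this lies on the upper knuckle's top face.
- pin_stand: Wooden block fixed to the bench, 150 x 44 x 34 mm, with three 13.5 mm holes, 22 mm deep, at x -50, 0 and 50 mm on its centre line. Origin: centre of its underside. The red pin and the two spares stand in these holes in any order.
- spare_a: Spare short pin with green grip, standing in the stand: shank 24 mm, same collar and grip sizes (top at 66 mm). Origin: its lower tip. Leave alone.
- spare_b: The second spare short pin with green grip, as spare_a. Leave alone.
- hammer: Hammer lying on the bench, a bystander. Leave alone.
- wrench: Wrench lying on the bench, a bystander. Leave alone.
- bar: Steel bar 120 x 35 x 30 mm lying on the bench, a bystander. Leave alone.
- flange: Steel flange plate 90 x 90 x 6 mm with a round boss, a bystander. Leave alone.
- disc: Grey grinding disc, 100 mm diameter, 10 mm thick, lying on the bench, a bystander. Leave alone.
- can: Can, 60 mm diameter, 100 mm tall, standing on the bench, a bystander. Leave alone.
Not all that is in view belongs to the job. Several things look just like the clamp_loose: the one meant starts nearest to the robot's base.

How it is judged:
By the outcome, as a careful person would: the job done as asked, in the order asked, and still so for the second after the job is handed in, with the robot touching nothing.
It also fails if it takes over 72 s, if anything falls off the work surface, if the arm or the gripper's body presses on something with over 40 N, if the wrist force passes 120 N, or if a joint passes its speed limit or range.

## Working session

There is one attempt and no reset: what is moved stays moved. The work goes in short steps, Python scripts to look and compute and a tool call to move; the robot and the scene stay as the last step left them, time stands still between calls to the robot, and variables do not carry over. Pictures are saved under pics/ and viewed, about 8 in all and at most 12, crops included, and the job is handed in when it is done.

Besides the shell and the picture viewer there is one more tool, called after ">>>" by a JSON object that holds its "name" and its "arguments". step_arm: Moves the arm, as the interface text tells. Its arguments: {"type":"object","properties":{"commands":{"type":"array"},"force":{"type":"number"}},"required":["commands"]}

```bash
ls; mkdir -p pics
python3 - <<'E'
from plant import telemetry, read_camera, camera_params, robot
import cv2
s=telemetry.read_state(); print(s)
for n in ("top","scene"):
    cv2.imwrite(f"pics/{n}0.png",read_camera(n)[:,:,::-1]); print(n,camera_params(n))
print(camera_params("wrist"))
E
```

```text
pics
{'t': 0.0, 'q': array([ 1.26257807e+00,  1.31139574e-01,  1.48927650e+00, -7.31689582e-06,
        1.52298358e+00, -8.54071456e-02]), 'dq': array([ 1.97809497e-03,  3.92914906e-05, -6.73162416e-04, -1.30251061e-03,
        4.81778892e-04, -2.72935018e-03]), 'joint_torque': array([-1.37414185e-05, -5.59860528e+01, -4.91740143e+01,  7.65945297e-02,
        3.58372531e-02, -1.07894678e-04]), 'tool_pos': array([0.13244241, 0.58477785, 0.30170173]), 'orientation': array([ 0.17354268,  1.56405437, -0.17633342]), 'force': array([ 0.64568821, -0.34870673,  0.06822031]), 'wrist_torque': array([ 0.0157047 ,  0.01484856, -0.04453142]), 'opening': 0.09308384373228927}
top {'mtx': array([[583.24195499,   0.        , 306.93926097],
       [  0.        , 583.24195499, 242.30253014],
       [  0.        ,   0.        ,   1.        ]]), 'rvec': array([ 2.0789975 , -2.12556352,  0.23182348]), 'tvec': array([0.03142266, 0.57779143, 1.66064786])}
scene {'mtx': array([[485.79000396,   0.        , 311.57891726],
       [  0.        , 485.79000396, 236.8328424 ],
       [  0.        ,   0.        ,   1.        ]]), 'rvec': array([ 1.28010915,  2.15156538, -1.03550934]), 'tvec': array([ 0.26069095, -0.26943509,  1.58454377])}
{'mtx': array([[371.64829954,   0.        , 316.9687426 ],
       [  0.        , 371.64829954, 236.70119714],
       [  0.        ,   0.        ,   1.        ]]), 'rvec': array([-2.26036159, -1.80451059, -0.27239807]), 'tvec': array([-0.59826352, -0.03406275,  0.39275179])}
```

View pics/top0.png

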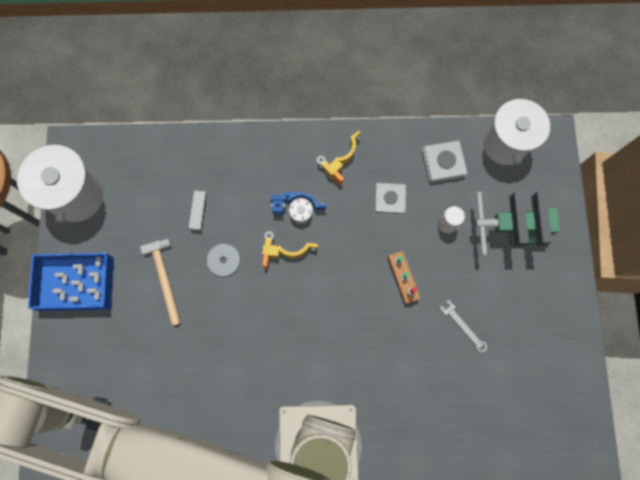

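View pics/scene0.png

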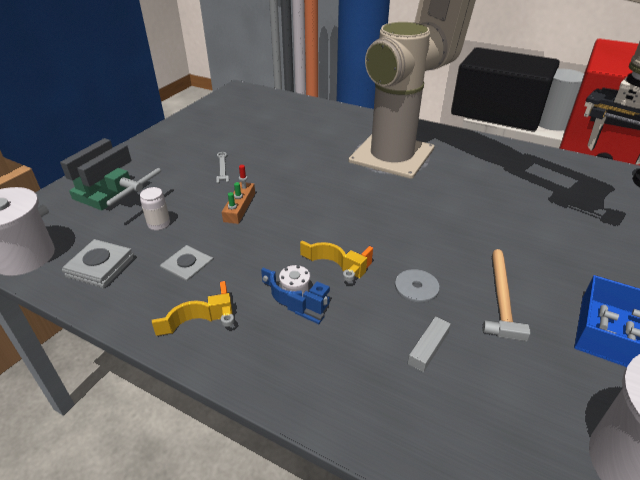

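Top view: the two yellow halves are at (268,248) and (333,165). The base is at about (318,440), so the one meant is at (268,248), the nearer. The stand is at (404,278), with the red pin in the hole at its lower end (414,291). The blue fork is at about (279,203). I'll confirm this in an enlarged crop.

```bash
cat > h.py <<'E'
import numpy as np, cv2
from scipy.spatial.transform import Rotation as R
from plant import telemetry, read_camera, camera_params, robot
def unproj(n,uv,z,p=None):
    p=p or camera_params(n); K=p["mtx"]; Rm=R.from_rotvec(p["rvec"]).as_matrix()
    a=(np.array(uv,float)-K[:2,2])/K[0,0]
    if n=="wrist":
        th=np.linalg.norm(a); d=np.r_[a/max(th,1e-9)*np.sin(th),np.cos(th)]
    else: d=np.r_[a,1]
    c=-Rm.T@p["tvec"]; d=Rm.T@d
    return c+d*(z-c[2])/d[2]
def proj(n,X,p=None):
    p=p or camera_params(n); K=p["mtx"]; X=R.from_rotvec(p["rvec"]).apply(X)+p["tvec"]
    if n=="wrist":
        r=np.hypot(X[0],X[1]); a=X[:2]/r*np.arctan2(r,X[2])
    else: a=X[:2]/X[2]
    return a*K[0,0]+K[:2,2]
def to_tool(dw):
    s=telemetry.read_state(); return R.from_rotvec(s["orientation"]).inv().apply(dw)*1000
E
python3 - <<'E'
from h import *
im=cv2.imread("pics/top0.png")
c=cv2.resize(im[170:280,230:380],None,fx=5,fy=5,interpolation=cv2.INTER_CUBIC); cv2.imwrite("pics/c1.png",c)
for n,u,z in [("base",(318,440),0),("near",(268,248),0.03),("far",(333,165),.03),("fork",(279,203),.05),("stand",(404,278),.034),("red",(414,291),.1)]: print(n,unproj("top",u,z).round(3))
s=telemetry.read_state();print(R.from_rotvec(s["orientation"]).as_matrix().round(3))
E
```

```text
base [ 0.014 -0.     0.   ]
near [0.571 0.136 0.03 ]
far [ 0.831 -0.068  0.03 ]
fork [0.706 0.101 0.05 ]
stand [ 0.47  -0.267  0.034]
red [ 0.422 -0.282  0.1  ]
[[-0.001  0.221  0.975]
 [-0.002  0.975 -0.221]
 [-1.    -0.002 -0.   ]]
```

View pics/c1.png

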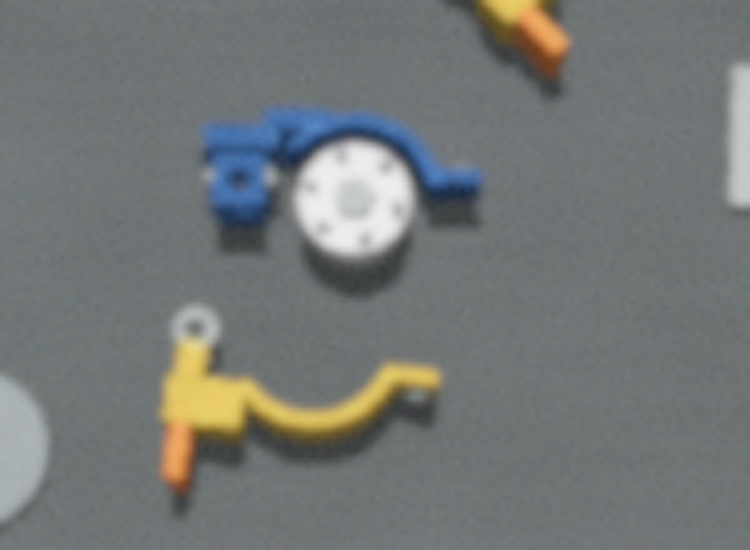

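Crop: the near half's eye is at (195,327), its orange lug runs (178,425) to (178,490), and its band opens towards the blue half. The fork bore is at (239,180) and the pot centre at (354,198). This is the half nearest the base, so it is the right one.

Run:
```python
from h import *
f=lambda x,y:(230+(x-2)/5,170+(y-2)/5)
P={n:unproj("top",f(*u),z) for n,u,z in [("bore",(239,180),.052),("pot",(354,198),.048),("eye",(195,327),.035),("lugfar",(176,487),.05),("lugnear",(181,424),.05),("flange",(460,178),.046),("forkL",(208,130),.052)]}
for k,v in P.items(): print(k,v.round(4))
d=P["eye"]-(P["lugfar"]+P["lugnear"])/2; print("loose yaw",np.arctan2(d[1],d[0]),np.hypot(d[0],d[1]))
d=P["bore"]-P["pot"]; print("fixed yaw",np.arctan2(d[1],d[0])-np.pi/2,np.hypot(d[0],d[1]))
lug=(P["lugfar"]+P["lugnear"])/2; print(lug)
s=telemetry.read_state(); print(to_tool(np.r_[lug[:2],.25]-s["tool_pos"]))
print(R.from_matrix(np.array([[0,0,-1],[0,1,0],[1,0,0]]).T).as_rotvec())
p=camera_params("wrist"); Rm=R.from_rotvec(p["rvec"]).as_matrix(); print("cam in tool",to_tool(-Rm.T@p["tvec"]-s["tool_pos"]))
```

```text
bore [0.697  0.1055 0.052 ]
pot [0.6853 0.0362 0.048 ]
eye [0.6103 0.1339 0.035 ]
lugfar [0.5096 0.1448 0.05  ]
lugnear [0.5476 0.1416 0.05  ]
flange [ 0.6969 -0.0283  0.046 ]
forkL [0.729 0.124 0.052]
loose yaw -0.11352561260168866 0.08220221470396641
fixed yaw -0.1681815790051273 0.07027661837270059
[0.52862173 0.14320861 0.05      ]
[  52.30376209 -343.06252233  484.0023395 ]
[0.         1.57079633 0.        ]
cam in tool [-82.31660686  -0.80247181 -83.63585259]
```

>>> {"name": "step_arm", "arguments": {"commands": [{"xyz":[52,-343,484],"turn":[-0.11,0,0],"grip":60},{"xyz":[52,-343,484],"turn":[-0.11,0,0],"grip":60},{"xyz":[52,-343,484],"turn":[-0.11,0,0],"grip":60},{"xyz":[52,-343,484],"turn":[-0.11,0,0],"grip":60},{"xyz":[52,-343,484],"turn":[-0.11,0,0],"grip":60},{"xyz":[52,-343,484],"turn":[-0.11,0,0],"grip":60},{"xyz":[52,-343,484],"turn":[-0.11,0,0],"grip":60},{"xyz":[52,-343,484],"turn":[-0.11,0,0],"grip":60},{"xyz":[52,-343,484],"turn":[-0.11,0,0],"grip":60},{"xyz":[52,-343,484],"turn":[-0.11,0,0],"grip":60},{"xyz":[52,-343,484],"turn":[-0.11,0,0],"grip":60},{"xyz":[52,-343,484],"turn":[-0.11,0,0],"grip":60}], "force": 30}}

```text
t: 1.6
tool_pos: [0.5282, 0.1441, 0.2504]
orientation: [0.089, 1.57, -0.089]
force: [-0.2, 0.3, -0.1]
opening: 0.06
```

Run:
```python
from h import *
s=telemetry.read_state(); print(s["t"],s["tool_pos"],R.from_rotvec(s["orientation"]).as_matrix()[:,2],s["dq"].round(2))
p=camera_params("wrist"); im=read_camera("wrist")[:,:,::-1]; cv2.imwrite("pics/w1.png",im)
import pickle; pickle.dump(p,open("w1.pkl","wb"))
for n,X in [("eye",(.6103,.1339,.035)),("bore",(.697,.1055,.052)),("lug",(.5286,.1432,.05)),("pot",(.6853,.0362,.048))]: print(n,proj("wrist",X,p).round(1))
```

```text
1.6 [0.52824367 0.144136   0.25036275] [ 0.99363017 -0.11268465 -0.00112354] [ 0.02 -0.01  0.01 -0.    0.   -0.  ]
eye [316.9 314.3]
bore [298.4 399.3]
lug [316.9 232.4]
pot [229.3 391.3]
```

View pics/w1.png

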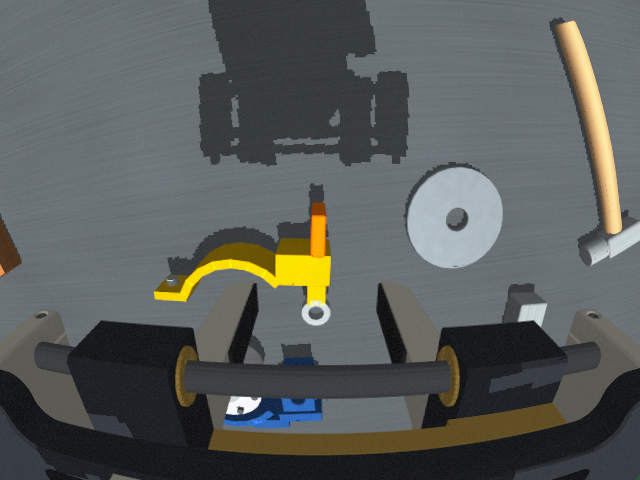

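Wrist view: the lug top runs (318,204) to (318,255), the eye is at (316,313), and the fork is half hidden at (298,395). The half agrees with the top view. I'll go over the fork once to get its yaw and bore before gripping.

>>> {"name": "step_arm", "arguments": {"commands": [{"xyz":[0,-60,200],"turn":[0,0,0],"grip":60},{"xyz":[0,-60,200],"turn":[0,0,0],"grip":60},{"xyz":[0,-60,200],"turn":[0,0,0],"grip":60},{"xyz":[0,-60,200],"turn":[0,0,0],"grip":60},{"xyz":[0,-60,200],"turn":[0,0,0],"grip":60},{"xyz":[0,-60,200],"turn":[0,0,0],"grip":60}]}}

```text
t: 2.4
tool_pos: [0.7199, 0.0632, 0.2509]
orientation: [0.088, 1.569, -0.087]
force: [0.4, -0.1, 0.0]
opening: 0.0602
```

Run:
```python
from h import *
import pickle
p1=pickle.load(open("w1.pkl","rb"))
for n,u,z in [("eye",(316,313),.035),("l1",(318.5,204),.05),("l2",(318,255),.05)]: print(n,unproj("wrist",u,z,p1).round(4))
s=telemetry.read_state(); print(s["t"],s["tool_pos"],s["dq"].round(2))
p=camera_params("wrist"); im=read_camera("wrist")[:,:,::-1]; 
pickle.dump(p,open("w2.pkl","wb"))
cv2.imwrite("pics/w2full.png",im)
# rectified orthographic map at z=0.052, 4 px/mm? 
h,w=600,800; sc=.25e-3; o=np.array([.655,-.005]) # world x up, y left
out=np.zeros((h,w,2),np.float32)
ys=.045+w/2*sc-np.arange(w)*sc; xs=.69+h/2*sc-np.arange(h)*sc
for i in range(0,h):
    X=np.stack([np.full(w,xs[i]),ys,np.full(w,.052)],1)
    C=R.from_rotvec(p["rvec"]).apply(X)+p["tvec"]; r=np.hypot(C[:,0],C[:,1]); out[i]=C[:,:2]/r[:,None]*np.arctan2(r,C[:,2])[:,None]*p["mtx"][0,0]+p["mtx"][:2,2]
cv2.imwrite("pics/w2.png",cv2.remap(im,out[...,0],out[...,1],cv2.INTER_CUBIC))
```

```text
eye [0.6089 0.1332 0.035 ]
l1 [0.5059 0.1471 0.05  ]
l2 [0.5477 0.1419 0.05  ]
2.4 [0.71987479 0.06316625 0.25092466] [-0.   -0.02  0.01 -0.   -0.   -0.  ]
```

View pics/w2.png

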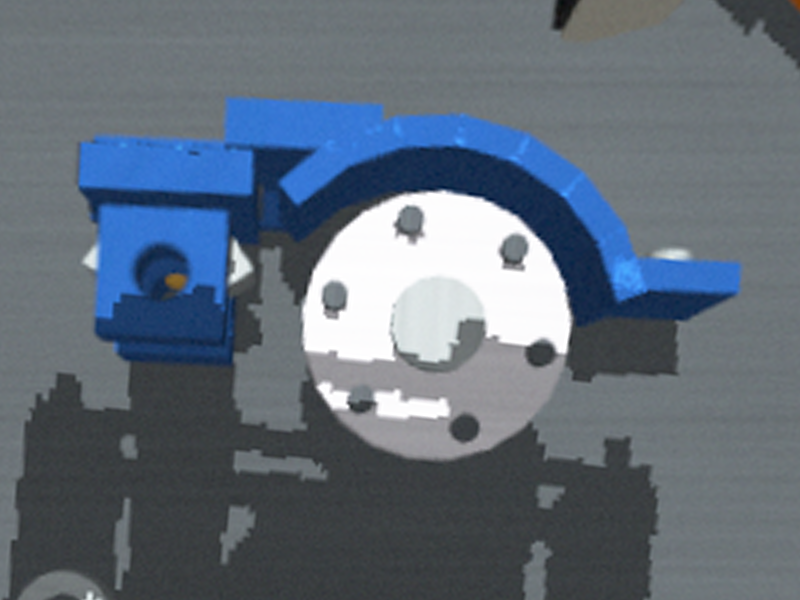

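Rectified view (0.25 mm/px): the bore is at (162,272), world (0.697, 0.1045). The edges (80,142)-(253,152) and (640,258)-(740,264) give a fixed yaw of about -0.045. The pot centre is at (437,325). Next I grip the lug.

>>> {"name": "step_arm", "arguments": {"commands": [{"xyz":[0,59,-201],"turn":[0.012,0,0],"grip":60},{"xyz":[0,59,-201],"turn":[0.012,0,0],"grip":60},{"xyz":[0,59,-201],"turn":[0.012,0,0],"grip":60},{"xyz":[0,59,-201],"turn":[0.012,0,0],"grip":60},{"xyz":[40,59,-201],"turn":[0.012,0,0],"grip":60},{"xyz":[80,59,-201],"turn":[0.012,0,0],"grip":60},{"xyz":[120,59,-201],"turn":[0.012,0,0],"grip":60},{"xyz":[145,59,-201],"turn":[0.012,0,0],"grip":60},{"xyz":[154,59,-201],"turn":[0.012,0,0],"grip":60},{"xyz":[154,59,-201],"turn":[0.012,0,0],"grip":60}]}}

```text
t: 3.7
tool_pos: [0.5272, 0.1432, 0.0971]
orientation: [0.098, 1.569, -0.097]
force: [0.3, 0.8, -0.2]
opening: 0.0602
```

>>> {"name": "step_arm", "arguments": {"commands": [{"xyz":[0,0,0],"turn":[0,0,0],"grip":20},{"xyz":[0,0,0],"turn":[0,0,0],"grip":8},{"xyz":[0,0,0],"turn":[0,0,0],"grip":5},{"xyz":[0,0,0],"turn":[0,0,0],"grip":5},{"xyz":[0,0,0],"turn":[0,0,0],"grip":5},{"xyz":[0,0,0],"turn":[0,0,0],"grip":5}], "force": 35}}

```text
t: 4.45
tool_pos: [0.5277, 0.1431, 0.0968]
orientation: [0.098, 1.569, -0.098]
force: [-0.2, 2.4, 0.6]
opening: 0.0116
```

Run:
```python
from h import *
s=telemetry.read_state(); print(s["t"],s["tool_pos"],R.from_rotvec(s["orientation"]).as_matrix()[:,2],s["force"],s["opening"],s["dq"].round(3))
p=camera_params("wrist"); im=read_camera("wrist")[:,:,::-1]; cv2.imwrite("pics/w3.png",im)
for X in [(.6095,.1335,.035)]: print(proj("wrist",X,p))
import pickle; pickle.dump(p,open("w3.pkl","wb"))
```

```text
4.45 [0.52765887 0.1431045  0.09676447] [ 9.92239910e-01 -1.24337989e-01 -1.58255213e-04] [-0.21784522  2.36948706  0.60381694] 0.011628703505252582 [ 0.002  0.002 -0.001  0.001  0.001  0.   ]
[319.66577944 442.73800581]
```

View pics/w3.png

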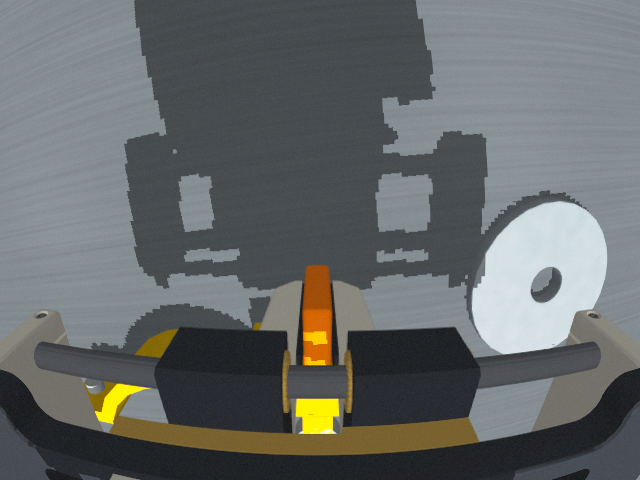

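Gripped on the lug (opening 11.6 mm); the lug's rear end is at (317,270). I slide it first to the pre-entry pose.

>>> {"name": "step_arm", "arguments": {"commands": [{"xyz":[0,-4,5],"turn":[-0.01,0,0],"grip":5},{"xyz":[0,-8,10],"turn":[-0.02,0,0],"grip":5},{"xyz":[0,-13,17],"turn":[-0.035,0,0],"grip":5},{"xyz":[0,-18,25],"turn":[-0.05,0,0],"grip":5},{"xyz":[0,-23,33],"turn":[-0.065,0,0],"grip":5},{"xyz":[0,-27,41],"turn":[-0.08,0,0],"grip":5},{"xyz":[0,-27,41],"turn":[-0.08,0,0],"grip":5},{"xyz":[0,-27,41],"turn":[-0.08,0,0],"grip":5}]}}

```text
t: 5.5
tool_pos: [0.5653, 0.1106, 0.0968]
orientation: [0.035, 1.57, -0.036]
force: [2.5, -0.6, -0.6]
opening: 0.0117
```

Run:
```python
from h import *
s=telemetry.read_state(); print(s["t"],s["tool_pos"],R.from_rotvec(s["orientation"]).as_matrix()[:,2],s["force"],s["opening"])
im=read_camera("top")[:,:,::-1]; cv2.imwrite("pics/t2.png",cv2.resize(im[185:270,240:350],None,fx=7,fy=7,interpolation=cv2.INTER_CUBIC))
```

```text
5.5 [0.56532884 0.11060312 0.09679058] [ 9.98972898e-01 -4.53026058e-02  9.07417377e-04] [ 2.50468087 -0.62500171 -0.62575413] 0.011699691962299346
```

View pics/t2.png

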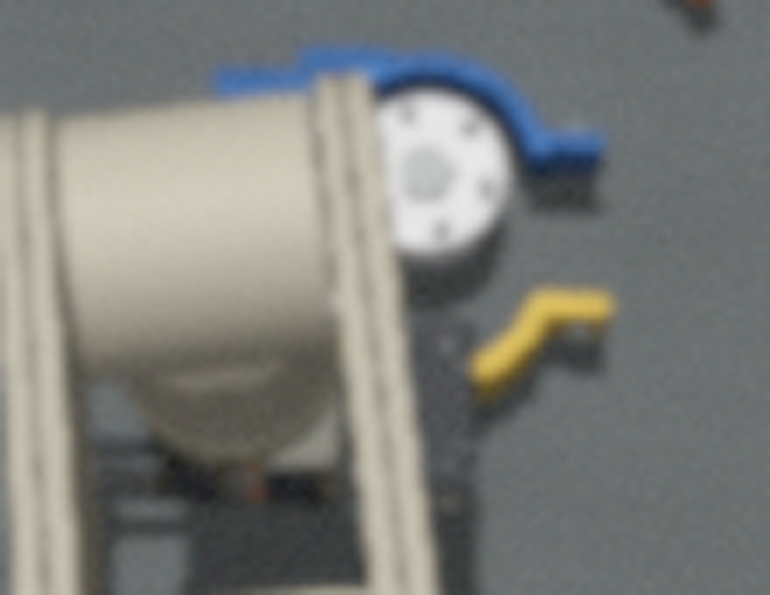

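The band end at (575,305) lies in line under the blue flange at (570,145); the arm hides the fork. I advance along +x.

>>> {"name": "step_arm", "arguments": {"commands": [{"xyz":[0,0,4],"turn":[0,0,0],"grip":5},{"xyz":[0,0,9],"turn":[0,0,0],"grip":5},{"xyz":[0,0,14],"turn":[0,0,0],"grip":5},{"xyz":[0,0,19],"turn":[0,0,0],"grip":5},{"xyz":[0,0,24],"turn":[0,0,0],"grip":5},{"xyz":[0,0,29],"turn":[0,0,0],"grip":5},{"xyz":[0,0,33],"turn":[0,0,0],"grip":5},{"xyz":[0,0,36],"turn":[0,0,0],"grip":5}]}}

```text
t: 6.55
tool_pos: [0.5998, 0.1098, 0.0969]
orientation: [0.035, 1.574, -0.035]
force: [-9.1, 0.6, 10.3]
opening: 0.0117
```

>>> {"name": "step_arm", "arguments": {"commands": [{"xyz":[0,0,1],"turn":[0,0,0],"grip":5},{"xyz":[0,0,2],"turn":[0,0,0],"grip":5},{"xyz":[0,0,3],"turn":[0,0,0],"grip":5},{"xyz":[0,0,4],"turn":[0,0,0],"grip":5}]}}

```text
t: 7.05
tool_pos: [0.6036, 0.1096, 0.0969]
orientation: [0.035, 1.574, -0.035]
force: [-8.6, 0.6, 8.6]
opening: 0.0114
```

>>> {"name": "step_arm", "arguments": {"commands": [{"xyz":[0,0,1],"turn":[0,0,0],"grip":5},{"xyz":[0,0,2],"turn":[0,0,0],"grip":5},{"xyz":[0,0,3],"turn":[0,0,0],"grip":5}]}}

```text
t: 7.42
tool_pos: [0.6066, 0.1095, 0.0969]
orientation: [0.035, 1.574, -0.035]
force: [-9.5, 0.7, 8.9]
opening: 0.0119
```

Run:
```python
from h import *
s=telemetry.read_state(); print(s["t"],s["tool_pos"],R.from_rotvec(s["orientation"]).as_matrix().round(4),s["force"],s["wrist_torque"],s["opening"])
im=read_camera("scene")[:,:,::-1]; cv2.imwrite("pics/s2.png",cv2.resize(im[220:345,235:400],None,fx=4.8,fy=4.8,interpolation=cv2.INTER_CUBIC))
```

```text
7.425 [0.60659489 0.10947947 0.09686955] [[-3.30e-03  4.48e-02  9.99e-01]
 [ 2.00e-04  9.99e-01 -4.48e-02]
 [-1.00e+00  1.00e-04 -3.30e-03]] [-9.54054063  0.72977711  8.89553358] [ 0.0809164   1.27623696 -0.21794403] 0.011916208610810506
```

View pics/s2.png

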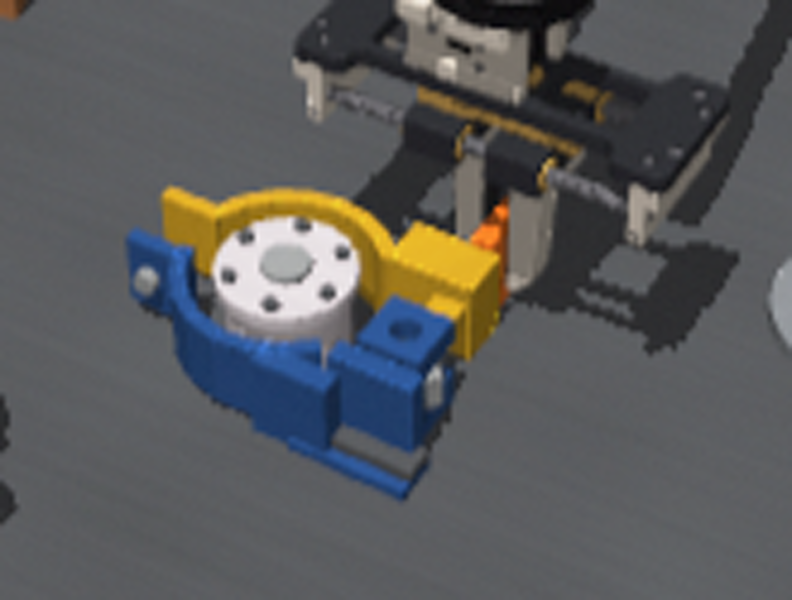

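The tongue is in the fork at about (440,310), the band is round the pot, and nothing looks jammed. The Fz of +9 N suggests the half is being pressed onto the bench, so I lift a little to relieve it.

>>> {"name": "step_arm", "arguments": {"commands": [{"xyz":[-0.5,0,0],"turn":[0,0,0],"grip":5},{"xyz":[-1,0,0],"turn":[0,0,0],"grip":5}]}}

```text
t: 7.72
tool_pos: [0.6071, 0.1092, 0.097]
orientation: [0.035, 1.572, -0.035]
force: [-0.7, 1.7, -3.5]
opening: 0.0118
```

>>> {"name": "step_arm", "arguments": {"commands": [{"xyz":[0,0,0.7],"turn":[0,0,0],"grip":5},{"xyz":[0,0,1.5],"turn":[0,0,0],"grip":5}]}}

```text
t: 7.98
tool_pos: [0.6092, 0.1089, 0.0971]
orientation: [0.035, 1.571, -0.035]
force: [0.8, 0.6, -3.8]
opening: 0.012
```

>>> {"name": "step_arm", "arguments": {"commands": [{"xyz":[0,0,0.7],"turn":[0,0,0],"grip":5},{"xyz":[0,0,1.5],"turn":[0,0,0],"grip":5},{"xyz":[0,0,2.2],"turn":[0,0,0],"grip":5},{"xyz":[0,0,2.2],"turn":[0,0,0],"grip":5}]}}

```text
t: 8.48
tool_pos: [0.6117, 0.1088, 0.0977]
orientation: [0.035, 1.57, -0.035]
force: [-0.1, -0.7, -4.7]
opening: 0.0119
```

>>> {"name": "step_arm", "arguments": {"commands": [{"xyz":[0,0,0.7],"turn":[0,0,0],"grip":5},{"xyz":[0,0,1.5],"turn":[0,0,0],"grip":5},{"xyz":[0,0,1.5],"turn":[0,0,0],"grip":5}]}}

```text
t: 8.85
tool_pos: [0.6133, 0.1088, 0.0978]
orientation: [0.035, 1.57, -0.035]
force: [0.4, -0.4, -5.5]
opening: 0.0123
```

>>> {"name": "step_arm", "arguments": {"commands": [{"xyz":[0,0,0.5],"turn":[0,0,0],"grip":5},{"xyz":[0,0,1],"turn":[0,0,0],"grip":5},{"xyz":[0,0,1],"turn":[0,0,0],"grip":5}]}}

```text
t: 9.22
tool_pos: [0.6142, 0.1087, 0.0977]
orientation: [0.035, 1.571, -0.035]
force: [-0.5, -0.1, -4.5]
opening: 0.0118
```

>>> {"name": "step_arm", "arguments": {"commands": [{"xyz":[0,0,0.5],"turn":[0,0,0],"grip":5},{"xyz":[0,0,1],"turn":[0,0,0],"grip":5},{"xyz":[0,0,1],"turn":[0,0,0],"grip":5}]}}

```text
t: 9.6
tool_pos: [0.615, 0.1088, 0.0976]
orientation: [0.035, 1.571, -0.035]
force: [-1.3, 0.6, -4.4]
opening: 0.0118
```

>>> {"name": "step_arm", "arguments": {"commands": [{"xyz":[0,0,0.5],"turn":[0,0,0],"grip":5},{"xyz":[0,0,1],"turn":[0,0,0],"grip":5},{"xyz":[0,0,1],"turn":[0,0,0],"grip":5}]}}

```text
t: 9.98
tool_pos: [0.6157, 0.1089, 0.0974]
orientation: [0.035, 1.572, -0.035]
force: [-4.6, 2.3, -4.1]
opening: 0.0121
```

>>> {"name": "step_arm", "arguments": {"commands": [{"xyz":[0,0,0.5],"turn":[0,0,0],"grip":5},{"xyz":[0,0,1],"turn":[0,0,0],"grip":5},{"xyz":[0,0,1],"turn":[0,0,0],"grip":5}]}}

```text
t: 10.35
tool_pos: [0.6159, 0.1089, 0.0973]
orientation: [0.035, 1.574, -0.035]
force: [-9.2, 1.9, 0.4]
opening: 0.0122
```

>>> {"name": "step_arm", "arguments": {"commands": [{"xyz":[0,0,0.5],"turn":[0,0,0],"grip":5},{"xyz":[0,0,0.5],"turn":[0,0,0],"grip":5}]}}

```text
t: 10.6
tool_pos: [0.616, 0.1089, 0.0973]
orientation: [0.035, 1.575, -0.035]
force: [-12.5, 2.3, 1.0]
opening: 0.0121
```

>>> {"name": "step_arm", "arguments": {"commands": [{"xyz":[0,0,0.5],"turn":[0,0,0],"grip":5},{"xyz":[0,0,0.5],"turn":[0,0,0],"grip":5}]}}

```text
t: 10.85
tool_pos: [0.6162, 0.1089, 0.0972]
orientation: [0.035, 1.575, -0.035]
force: [-14.4, 2.4, 2.5]
opening: 0.0116
```

Fx rose about 4–5 N per mm to 14 N with little side force, so the eye is seated on both V walls. I ease off most of the push, release and rise.

>>> {"name": "step_arm", "arguments": {"commands": [{"xyz":[0.3,0,-0.7],"turn":[0,0,0],"grip":5},{"xyz":[0.5,0,-1.3],"turn":[0,0,0],"grip":5},{"xyz":[0.5,0,-1.3],"turn":[0,0,0],"grip":5}]}}

```text
t: 11.22
tool_pos: [0.6159, 0.1089, 0.0971]
orientation: [0.035, 1.573, -0.035]
force: [-8.8, 1.6, 0.4]
opening: 0.0119
```

>>> {"name": "step_arm", "arguments": {"commands": [{"xyz":[0,0,0],"turn":[0,0,0],"grip":40},{"xyz":[0,0,0],"turn":[0,0,0],"grip":40},{"xyz":[0,0,0],"turn":[0,0,0],"grip":40},{"xyz":[-20,0,0],"turn":[0,0,0],"grip":40},{"xyz":[-60,0,0],"turn":[0,0,0],"grip":40},{"xyz":[-110,0,20],"turn":[0,0,0],"grip":40},{"xyz":[-153,0,60],"turn":[0,0,0],"grip":40},{"xyz":[-153,-30,100],"turn":[0,0,0],"grip":40},{"xyz":[-153,-30,100],"turn":[0,0,0],"grip":40},{"xyz":[-153,-30,100],"turn":[0,0,0],"grip":40}]}}

```text
t: 12.48
tool_pos: [0.7152, 0.0742, 0.2508]
orientation: [0.036, 1.571, -0.035]
force: [0.3, -0.5, -0.4]
opening: 0.04
```

```bash
cat >> h.py <<'E'
def ortho(n,fn,c,z,sc=.25e-3,w=800,h=600):
    p=camera_params(n); im=read_camera(n)[:,:,::-1]
    Y,X=np.meshgrid(c[1]+(w/2-np.arange(w))*sc,c[0]+(h/2-np.arange(h))*sc)
    C=R.from_rotvec(p["rvec"]).apply(np.stack([X,Y,np.full_like(X,z)],-1).reshape(-1,3))+p["tvec"]
    r=np.hypot(C[:,0],C[:,1]); k=np.arctan2(r,C[:,2])/r if n=="wrist" else 1/C[:,2]
    m=(C[:,:2]*k[:,None]*p["mtx"][0,0]+p["mtx"][:2,2]).reshape(h,w,2).astype(np.float32)
    o=cv2.remap(im,m[...,0],m[...,1],cv2.INTER_CUBIC); cv2.imwrite(fn,o); return p
E
python3 - <<'E'
from h import *
s=telemetry.read_state(); print(s["t"],s["tool_pos"],s["dq"].round(2))
p=ortho("wrist","pics/w4.png",(.67,.07),.052); c=-R.from_rotvec(p["rvec"]).as_matrix().T@p["tvec"]; print(c)
E
```

```text
12.475 [0.71524145 0.07417201 0.25076833] [ 0.02 -0.02  0.03  0.   -0.   -0.  ]
[0.6315155  0.077201   0.33313585]
```

View pics/w4.png

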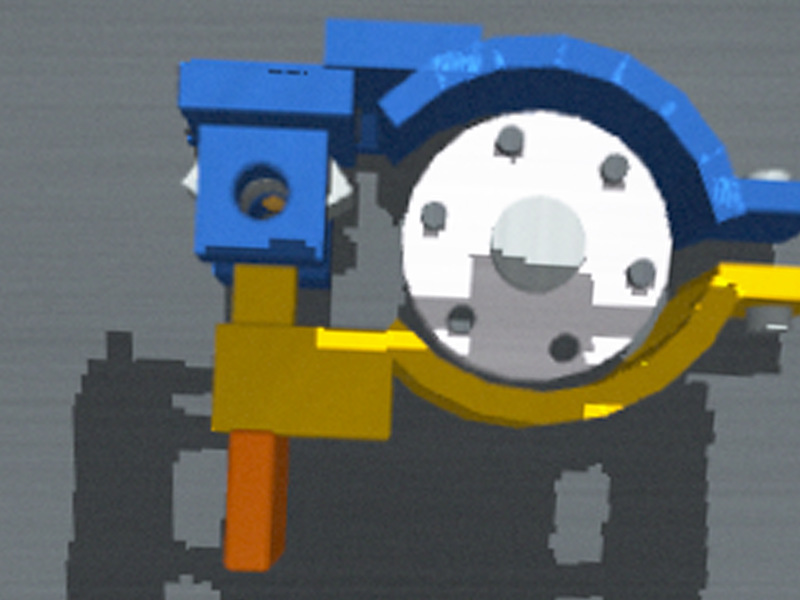

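Rectified view: the bore at (262,189) gives world (0.6978, 0.1045). The eye's steel ring sits concentric in it with the brass ball below, and the half stayed put. Now to the pin.

>>> {"name": "step_arm", "arguments": {"commands": [{"xyz":[0,-364,-277],"turn":[0,0,0],"grip":50},{"xyz":[0,-364,-277],"turn":[0,0,0],"grip":50},{"xyz":[0,-364,-277],"turn":[0,0,0],"grip":50},{"xyz":[0,-364,-277],"turn":[0,0,0],"grip":50},{"xyz":[0,-364,-277],"turn":[0,0,0],"grip":50},{"xyz":[0,-364,-277],"turn":[0,0,0],"grip":50},{"xyz":[0,-364,-277],"turn":[0,0,0],"grip":50},{"xyz":[0,-364,-277],"turn":[0,0,0],"grip":50},{"xyz":[0,-364,-277],"turn":[0,0,0],"grip":50},{"xyz":[0,-364,-277],"turn":[0,0,0],"grip":50},{"xyz":[0,-364,-277],"turn":[0,0,0],"grip":50}]}}

```text
t: 13.9
tool_pos: [0.4231, -0.276, 0.2503]
orientation: [0.034, 1.57, -0.034]
force: [-0.5, -0.3, 0.1]
opening: 0.05
```

Run:
```python
from h import *
s=telemetry.read_state(); print(s["t"],s["tool_pos"],s["orientation"],s["dq"].round(2))
p=ortho("wrist","pics/w5.png",(.46,-.27),.104); print(-R.from_rotvec(p["rvec"]).as_matrix().T@p["tvec"])
```

```text
13.9 [ 0.42306126 -0.27595336  0.25029562] [ 0.03386334  1.57032929 -0.03358763] [-0.    0.01 -0.   -0.   -0.   -0.  ]
[ 0.33929534 -0.27309235  0.33262535]
```

View pics/w5.png

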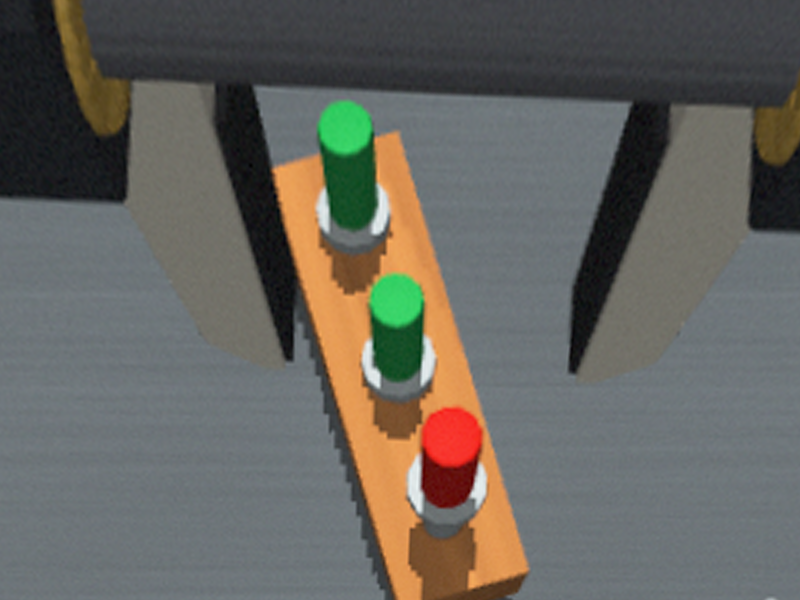

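The red pin's top is at (452,438), giving world (0.4255, -0.283). The green spares are at (346,128) and (397,300) and stay clear of the fingers. I descend and grip the red grip.

>>> {"name": "step_arm", "arguments": {"commands": [{"xyz":[0,-7,2.5],"turn":[0,0,0],"grip":50},{"xyz":[30,-7,2.5],"turn":[0,0,0],"grip":50},{"xyz":[60,-7,2.5],"turn":[0,0,0],"grip":50},{"xyz":[85,-7,2.5],"turn":[0,0,0],"grip":50},{"xyz":[96,-7,2.5],"turn":[0,0,0],"grip":50},{"xyz":[96,-7,2.5],"turn":[0,0,0],"grip":50},{"xyz":[96,-7,2.5],"turn":[0,0,0],"grip":25},{"xyz":[96,-7,2.5],"turn":[0,0,0],"grip":17}], "force": 25}}

```text
t: 14.95
tool_pos: [0.4252, -0.2847, 0.1555]
orientation: [0.034, 1.569, -0.036]
force: [0.3, -0.7, -0.4]
opening: 0.0346
```

>>> {"name": "step_arm", "arguments": {"commands": [{"xyz":[0,0,0],"turn":[0,0,0],"grip":10},{"xyz":[0,0,0],"turn":[0,0,0],"grip":10},{"xyz":[0,0,0],"turn":[0,0,0],"grip":10},{"xyz":[0,0,0],"turn":[0,0,0],"grip":10}]}}

```text
t: 15.45
tool_pos: [0.4248, -0.2839, 0.1546]
orientation: [0.035, 1.57, -0.035]
force: [-0.1, 4.7, 5.3]
opening: 0.0154
```

>>> {"name": "step_arm", "arguments": {"commands": [{"xyz":[-15,0,0],"turn":[0,0,0],"grip":10},{"xyz":[-35,0,0],"turn":[0,0,0],"grip":10},{"xyz":[-70,0,0],"turn":[0,0,0],"grip":10},{"xyz":[-105,0,0],"turn":[0,0,0],"grip":10},{"xyz":[-110,40,26],"turn":[0,0,0],"grip":10},{"xyz":[-110,85,55],"turn":[0,0,0],"grip":10},{"xyz":[-110,130,85],"turn":[0,0,0],"grip":10},{"xyz":[-110,175,114],"turn":[0,0,0],"grip":10},{"xyz":[-110,220,143],"turn":[0,0,0],"grip":10},{"xyz":[-110,265,173],"turn":[0,0,0],"grip":10},{"xyz":[-110,310,202],"turn":[0,0,0],"grip":10},{"xyz":[-110,350,228],"turn":[0,0,0],"grip":10}]}}

```text
t: 16.95
tool_pos: [0.669, 0.0565, 0.2649]
orientation: [0.034, 1.57, -0.036]
force: [-0.2, -1.2, -0.6]
opening: 0.0156
```

>>> {"name": "step_arm", "arguments": {"commands": [{"xyz":[0,25,16],"turn":[0,0,0],"grip":10},{"xyz":[15,48,31],"turn":[0,0,0],"grip":10},{"xyz":[30,48,31],"turn":[0,0,0],"grip":10},{"xyz":[40,48,31],"turn":[0,0,0],"grip":10},{"xyz":[40,48,31],"turn":[0,0,0],"grip":10},{"xyz":[40,48,31],"turn":[0,0,0],"grip":10}]}}

```text
t: 17.7
tool_pos: [0.7012, 0.101, 0.2251]
orientation: [0.036, 1.57, -0.036]
force: [0.6, -0.4, -0.6]
opening: 0.0154
```

Run:
```python
from h import *
s=telemetry.read_state(); print(s["t"],s["tool_pos"],s["orientation"],s["force"],s["opening"],s["dq"].round(2))
p=camera_params("wrist"); print([proj("wrist",(.6976,.1047,.052),p), proj("wrist",np.r_[s["tool_pos"][:2],s["tool_pos"][2]-.143],p)])
im=read_camera("wrist")[:,:,::-1]; cv2.imwrite("pics/w6full.png",im); cv2.imwrite("pics/w6.png",cv2.resize(im[300:450,220:420],None,fx=4,fy=4,interpolation=cv2.INTER_CUBIC))
```

```text
17.7 [0.70121446 0.10097434 0.2251048 ] [ 0.0358464   1.56965062 -0.03604728] [ 0.55324299 -0.36581921 -0.59392348] 0.015353846406423864 [ 0.01 -0.   -0.01  0.    0.   -0.  ]
[array([322.97582751, 237.13046634]), array([318.16417311, 256.64914919])]
```

View pics/w6.png

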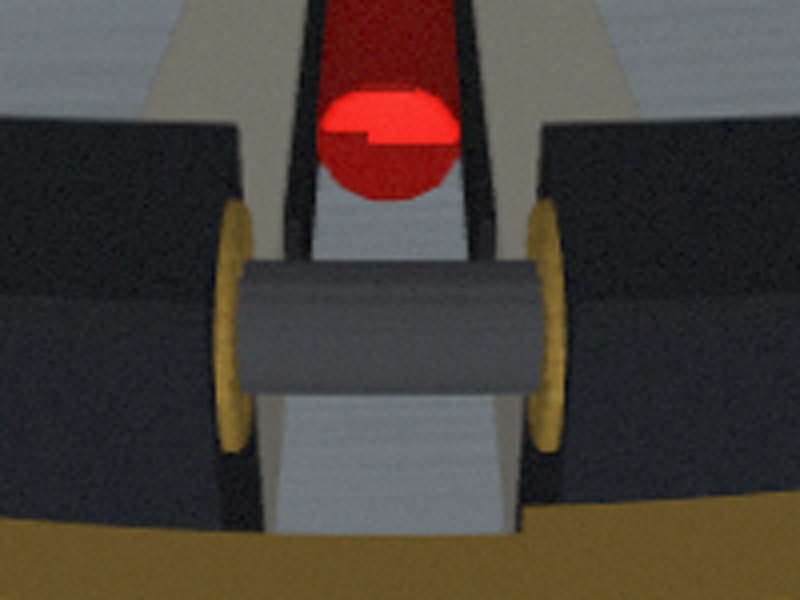

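The crop shows only the red grip top at (388,140) centred between the pads; the tip is outside it. I correct the position (the yaw is -0.046, not -0.035), lower to about 10 mm above the fork, and use the last picture on tip and bore.

>>> {"name": "step_arm", "arguments": {"commands": [{"xyz":[0,3.5,-4],"turn":[0,0,0],"grip":10},{"xyz":[10,3.5,-4],"turn":[0,0,0],"grip":10},{"xyz":[20,3.5,-4],"turn":[0,0,0],"grip":10},{"xyz":[20,3.5,-4],"turn":[0,0,0],"grip":10},{"xyz":[20,3.5,-4],"turn":[0,0,0],"grip":10}]}}

```text
t: 18.38
tool_pos: [0.6972, 0.1055, 0.2039]
orientation: [0.035, 1.571, -0.035]
force: [0.8, 0.5, -2.2]
opening: 0.0152
```

Run:
```python
from h import *
import pickle
s=telemetry.read_state(); print(s["t"],s["tool_pos"],s["force"])
p=camera_params("wrist"); pickle.dump(p,open("w7.pkl","wb")); tp=s["tool_pos"]
for z in (.052,): print("bore",proj("wrist",(.6976,.1047,z),p))
for d in (.143,.135,.093): print("pin",d,proj("wrist",np.r_[tp[:2],tp[2]-d],p))
im=read_camera("wrist")[:,:,::-1]; cv2.imwrite("pics/w7full.png",im); cv2.imwrite("pics/w7.png",cv2.resize(im[180:330,220:420],None,fx=4,fy=4,interpolation=cv2.INTER_CUBIC))
```

```text
18.375 [0.6972491  0.1054548  0.20394408] [ 0.81296882  0.4700364  -2.17466559]
bore [317.01066194 252.84382995]
pin 0.143 [318.15349931 256.95668812]
pin 0.135 [318.1918397  261.40331481]
pin 0.093 [318.43874729 290.31226682]
```

View pics/w7.png

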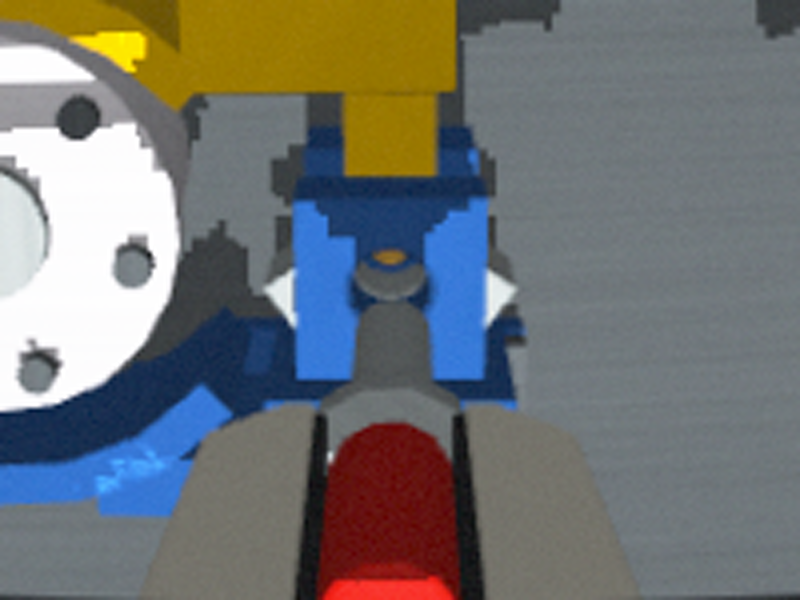

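Run:
```python
from h import *
import pickle
p=pickle.load(open("w7.pkl","rb")); tp=np.array([.6972491,.1054548,.20394408]); a=-.046
zx=np.array([np.cos(a),np.sin(a),0]); yx=np.array([-np.sin(a),np.cos(a),0])
t=np.linspace(0,2*np.pi,73)
def circ(o,r,d):
    P=np.array([proj("wrist",tp+zx*(o+r*np.cos(u))+yx*r*np.sin(u)-[0,0,d],p) for u in t]); return P[:,1].min().round(1),P[:,1].max().round(1),P[:,0].min().round(1),P[:,0].max().round(1)
for dd in (0,.002,-.003):
  for o in (0,.001,.002,.003,.004):
    print(dd,o,"tip",circ(o,.003,.1426+dd)[0],circ(o,.006,.1346+dd)[0],"collar",circ(o,.012,.0866+dd)[0],circ(o,.012,.0926+dd)[0],"top",circ(o,.008,.0506+dd))
print("knuckle x-16",[proj("wrist",np.array([.6976,.1047,.052])+zx*k,p) for k in (-.016,.016,0)])
```

```text
0 0 tip 252.8 252.6 collar 274.0 269.4 top (np.float64(317.2), np.float64(349.2), np.float64(299.7), np.float64(337.9))
0 0.001 tip 254.3 254.1 collar 275.8 271.2 top (np.float64(319.3), np.float64(351.1), np.float64(299.7), np.float64(337.9))
0 0.002 tip 255.7 255.6 collar 277.7 273.0 top (np.float64(321.4), np.float64(353.0), np.float64(299.8), np.float64(337.8))
0 0.003 tip 257.2 257.1 collar 279.5 274.8 top (np.float64(323.5), np.float64(354.8), np.float64(299.8), np.float64(337.7))
0 0.004 tip 258.6 258.6 collar 281.4 276.6 top (np.float64(325.5), np.float64(356.7), np.float64(299.9), np.float64(337.7))
0.002 0 tip 251.8 251.5 collar 272.4 267.9 top (np.float64(314.8), np.float64(346.6), np.float64(299.9), np.float64(337.7))
0.002 0.001 tip 253.2 253.0 collar 274.2 269.7 top (np.float64(316.9), np.float64(348.5), np.float64(299.9), np.float64(337.6))
0.002 0.002 tip 254.7 254.5 collar 276.1 271.5 top (np.float64(319.0), np.float64(350.4), np.float64(300.0), np.float64(337.6))
0.002 0.003 tip 256.1 256.0 collar 277.9 273.3 top (np.float64(321.0), np.float64(352.2), np.float64(300
[... 217 characters left out ...]
), np.float64(353.2), np.float64(299.4), np.float64(338.3))
-0.003 0.001 tip 255.9 255.8 collar 278.3 273.5 top (np.float64(323.0), np.float64(355.1), np.float64(299.4), np.float64(338.2))
-0.003 0.002 tip 257.3 257.3 collar 280.1 275.3 top (np.float64(325.1), np.float64(357.0), np.float64(299.5), np.float64(338.1))
-0.003 0.003 tip 258.8 258.8 collar 282.0 277.1 top (np.float64(327.2), np.float64(358.8), np.float64(299.5), np.float64(338.1))
-0.003 0.004 tip 260.3 260.4 collar 283.9 278.9 top (np.float64(329.3), np.float64(360.7), np.float64(299.6), np.float64(338.0))
knuckle x-16 [array([317.02091606, 229.89510681]), array([317.00072558, 274.81911155]), array([317.01066194, 252.84382995])]
```

The last picture shows the pin shank centred sideways (393) on the fork (391). The silhouettes put the pin about 1.8 mm ahead along tool z, so it is about 1.4 mm past the bore, and I correct by -1.4 mm. Then I go down gently.

>>> {"name": "step_arm", "arguments": {"commands": [{"xyz":[0,0,-1.4],"turn":[0,0,0],"grip":10},{"xyz":[2,0,-1.4],"turn":[0,0,0],"grip":10},{"xyz":[4,0,-1.4],"turn":[0,0,0],"grip":10},{"xyz":[6,0,-1.4],"turn":[0,0,0],"grip":10},{"xyz":[8,0,-1.4],"turn":[0,0,0],"grip":10},{"xyz":[10,0,-1.4],"turn":[0,0,0],"grip":10},{"xyz":[12,0,-1.4],"turn":[0,0,0],"grip":10}]}}

```text
t: 19.3
tool_pos: [0.6959, 0.1056, 0.192]
orientation: [0.035, 1.571, -0.035]
force: [-0.5, 0.6, -1.3]
opening: 0.0159
```

>>> {"name": "step_arm", "arguments": {"commands": [{"xyz":[2,0,0],"turn":[0,0,0],"grip":10},{"xyz":[4,0,0],"turn":[0,0,0],"grip":10},{"xyz":[6,0,0],"turn":[0,0,0],"grip":10}]}}

```text
t: 19.68
tool_pos: [0.6959, 0.1056, 0.1861]
orientation: [0.035, 1.571, -0.035]
force: [0.7, 0.1, -2.3]
opening: 0.0156
```

>>> {"name": "step_arm", "arguments": {"commands": [{"xyz":[2,0,0],"turn":[0,0,0],"grip":10},{"xyz":[4,0,0],"turn":[0,0,0],"grip":10},{"xyz":[6,0,0],"turn":[0,0,0],"grip":10}]}}

```text
t: 20.05
tool_pos: [0.6959, 0.1056, 0.1801]
orientation: [0.035, 1.57, -0.035]
force: [-0.3, -0.3, 0.8]
opening: 0.0158
```

>>> {"name": "step_arm", "arguments": {"commands": [{"xyz":[1.5,0,0],"turn":[0,0,0],"grip":10},{"xyz":[3,0,0],"turn":[0,0,0],"grip":10},{"xyz":[4.5,0,0],"turn":[0,0,0],"grip":10},{"xyz":[6,0,0],"turn":[0,0,0],"grip":10}]}}

```text
t: 20.55
tool_pos: [0.6959, 0.1056, 0.1742]
orientation: [0.035, 1.57, -0.035]
force: [0.1, -0.4, -1.5]
opening: 0.0154
```

>>> {"name": "step_arm", "arguments": {"commands": [{"xyz":[1.5,0,0],"turn":[0,0,0],"grip":10},{"xyz":[3,0,0],"turn":[0,0,0],"grip":10},{"xyz":[4.5,0,0],"turn":[0,0,0],"grip":10},{"xyz":[6,0,0],"turn":[0,0,0],"grip":10}]}}

```text
t: 21.05
tool_pos: [0.6959, 0.1056, 0.1681]
orientation: [0.035, 1.571, -0.035]
force: [0.6, -0.4, -0.7]
opening: 0.0154
```

>>> {"name": "step_arm", "arguments": {"commands": [{"xyz":[1.5,0,0],"turn":[0,0,0],"grip":10},{"xyz":[3,0,0],"turn":[0,0,0],"grip":10},{"xyz":[4.5,0,0],"turn":[0,0,0],"grip":10},{"xyz":[6,0,0],"turn":[0,0,0],"grip":10}]}}

```text
t: 21.55
tool_pos: [0.6959, 0.1056, 0.1621]
orientation: [0.035, 1.571, -0.035]
force: [0.1, 0.7, -2.3]
opening: 0.0153
```

>>> {"name": "step_arm", "arguments": {"commands": [{"xyz":[1.5,0,0],"turn":[0,0,0],"grip":10},{"xyz":[3,0,0],"turn":[0,0,0],"grip":10},{"xyz":[4.5,0,0],"turn":[0,0,0],"grip":10},{"xyz":[6,0,0],"turn":[0,0,0],"grip":10}]}}

```text
t: 22.05
tool_pos: [0.6959, 0.1056, 0.1561]
orientation: [0.035, 1.57, -0.035]
force: [-0.0, 0.0, -1.5]
opening: 0.0156
```

>>> {"name": "step_arm", "arguments": {"commands": [{"xyz":[1,0,0],"turn":[0,0,0],"grip":10},{"xyz":[2,0,0],"turn":[0,0,0],"grip":10},{"xyz":[3,0,0],"turn":[0,0,0],"grip":10},{"xyz":[4,0,0],"turn":[0,0,0],"grip":10}]}}

```text
t: 22.55
tool_pos: [0.6958, 0.1057, 0.1523]
orientation: [0.035, 1.571, -0.035]
force: [-2.7, -0.0, 0.3]
opening: 0.0159
```

>>> {"name": "step_arm", "arguments": {"commands": [{"xyz":[1,0,0],"turn":[0,0,0],"grip":10},{"xyz":[2,0,0],"turn":[0,0,0],"grip":10},{"xyz":[3,0,0],"turn":[0,0,0],"grip":10}]}}

```text
t: 22.92
tool_pos: [0.6958, 0.1055, 0.1492]
orientation: [0.035, 1.571, -0.035]
force: [-3.8, -0.6, 4.0]
opening: 0.0155
```

>>> {"name": "step_arm", "arguments": {"commands": [{"xyz":[0.7,0,0],"turn":[0,0,0],"grip":10},{"xyz":[1.5,0,0],"turn":[0,0,0],"grip":10},{"xyz":[2.2,0,0],"turn":[0,0,0],"grip":10}], "force": 40}}

```text
t: 23.3
tool_pos: [0.6957, 0.1055, 0.1468]
orientation: [0.035, 1.571, -0.035]
force: [-4.2, -0.1, 3.9]
opening: 0.0149
```

>>> {"name": "step_arm", "arguments": {"commands": [{"xyz":[0.5,0,0],"turn":[0,0,0],"grip":10},{"xyz":[1,0,0],"turn":[0,0,0],"grip":10}]}}

```text
t: 23.55
tool_pos: [0.6958, 0.1056, 0.1458]
orientation: [0.035, 1.571, -0.035]
force: [-5.8, 0.0, 3.1]
opening: 0.0154
```

>>> {"name": "step_arm", "arguments": {"commands": [{"xyz":[0.5,0,0],"turn":[0,0,0],"grip":10},{"xyz":[1,0,0],"turn":[0,0,0],"grip":10}]}}

```text
t: 23.8
tool_pos: [0.6958, 0.1056, 0.1449]
orientation: [0.035, 1.571, -0.035]
force: [-5.3, -0.3, 2.6]
opening: 0.0151
```

>>> {"name": "step_arm", "arguments": {"commands": [{"xyz":[0.4,0,0],"turn":[0,0,0],"grip":10},{"xyz":[0.8,0,0],"turn":[0,0,0],"grip":10}]}}

```text
t: 24.05
tool_pos: [0.6959, 0.1056, 0.1448]
orientation: [0.035, 1.571, -0.035]
force: [-7.6, -0.9, 7.1]
opening: 0.0153
```

>>> {"name": "step_arm", "arguments": {"commands": [{"xyz":[0.4,0,0],"turn":[0,0,0],"grip":10},{"xyz":[0.4,0,0],"turn":[0,0,0],"grip":10}]}}

```text
t: 24.3
tool_pos: [0.6959, 0.1056, 0.1448]
orientation: [0.035, 1.57, -0.035]
force: [-7.4, 0.1, 8.4]
opening: 0.0152
```

>>> {"name": "step_arm", "arguments": {"commands": [{"xyz":[0.4,0,0],"turn":[0,0,0],"grip":10},{"xyz":[0.4,0,0],"turn":[0,0,0],"grip":10}]}}

```text
t: 24.55
tool_pos: [0.6959, 0.1056, 0.1448]
orientation: [0.035, 1.57, -0.035]
force: [-10.0, -0.3, 11.4]
opening: 0.0152
```

TCP z has stopped at 0.1448 (predicted home 0.1446) while the push rises, so the pin is home. I ease the side load, check, then release.

>>> {"name": "step_arm", "arguments": {"commands": [{"xyz":[0,0,-0.5],"turn":[0,0,0],"grip":10},{"xyz":[0,0,-1],"turn":[0,0,0],"grip":10},{"xyz":[0,0,-1],"turn":[0,0,0],"grip":10}]}}

```text
t: 24.92
tool_pos: [0.6956, 0.1056, 0.1448]
orientation: [0.035, 1.568, -0.035]
force: [-4.5, -0.6, 8.2]
opening: 0.0154
```

>>> {"name": "step_arm", "arguments": {"commands": [{"xyz":[0.3,0,0],"turn":[0,0,0],"grip":10},{"xyz":[0.3,0,0],"turn":[0,0,0],"grip":10}]}}

```text
t: 25.18
tool_pos: [0.6956, 0.1056, 0.1448]
orientation: [0.035, 1.568, -0.035]
force: [-5.6, -0.2, 10.4]
opening: 0.0151
```

>>> {"name": "step_arm", "arguments": {"commands": [{"xyz":[-0.5,0,0],"turn":[0,0,0],"grip":10},{"xyz":[-1.0,0,0],"turn":[0,0,0],"grip":10},{"xyz":[-1.0,0,0],"turn":[0,0,0],"grip":30},{"xyz":[-1.0,0,0],"turn":[0,0,0],"grip":45},{"xyz":[-1.0,0,0],"turn":[0,0,0],"grip":45},{"xyz":[-15,0,0],"turn":[0,0,0],"grip":45},{"xyz":[-50,0,0],"turn":[0,0,0],"grip":45},{"xyz":[-100,0,0],"turn":[0,0,0],"grip":45},{"xyz":[-110,0,-10],"turn":[0,0,0],"grip":45},{"xyz":[-110,0,-10],"turn":[0,0,0],"grip":45},{"xyz":[-110,0,-10],"turn":[0,0,0],"grip":45}]}}

```text
t: 26.55
tool_pos: [0.6842, 0.106, 0.2514]
orientation: [0.035, 1.573, -0.035]
force: [-0.8, 1.4, 0.1]
opening: 0.045
```

Run:
```python
from h import *
s=telemetry.read_state(); print(s["t"],s["tool_pos"],s["force"])
p=camera_params("wrist"); im=read_camera("wrist"); cv2.imwrite("pics/w8.png",im[:,:,::-1])
hsv=cv2.cvtColor(im,cv2.COLOR_RGB2HSV)
m=((hsv[...,0]<6)|(hsv[...,0]>174))&(hsv[...,1]>180)&(hsv[...,2]>60)
n,l,st,c=cv2.connectedComponentsWithStats(m.astype(np.uint8)); print([(st[i],c[i].round(1)) for i in range(1,n) if st[i][4]>60])
br=m&(hsv[...,2]>190); y,x=np.nonzero(br); print("bright",x.min(),x.max(),y.min(),y.max())
# predicted bands with home height and 1..8 mm proud
zx=np.array([1,-.046,0])
t=np.linspace(0,2*np.pi,90)
for up in (0,.004,.008):
    P=np.array([proj("wrist",np.array([.6976+.008*np.cos(u),.1051+.008*np.sin(u),.094+up]),p) for u in t]); print(up,P.min(0).round(1),P.max(0).round(1),"collar edge rows",proj("wrist",np.array([.6976-.008,.1051,.058+up]),p).round(1))
```

```text
26.55 [0.68419956 0.10604344 0.25143231] [-0.78490768  1.39663249  0.08999893]
[(array([307, 242,  22,  35, 617], dtype=int32), array([317.2, 259.3]))]
bright 307 327 257 276
0 [306.2 257.4] [329.2 278.7] collar edge rows [317.2 241.4]
0.004 [306.1 259.5] [329.4 281. ] collar edge rows [317.2 243. ]
0.008 [305.9 261.6] [329.6 283.4] collar edge rows [317.2 244.6]
```

```bash
python3 -c "
from plant import robot; print(robot.close_job())"
```

```text
the job is handed in; nothing more can be done
None
```

The yellow half is seated in the fork, the red pin is home through the knuckles, and the job is handed in at about 26.6 s with the gripper open and clear.

- **Yellow half:** I slid the half nearest the base round the pot until the push rose by about 4–5 N per mm to 14 N with little side force. The wrist view then showed the eye lined up with the bore. Part-way along, the half pressed on the bench with about 9 N, so I lifted it slightly to take that off.
- **Red pin:** I took it from the stand and pushed it down through the knuckles. Past the sprung ball it needed about 3–4 N. It stopped at tool height 0.1448 m (0.1446 m predicted for home), with the push rising to 11 N.
- **Side force on the pin:** It reached about 10 N at the bottom; I eased it to about 5 N before letting go.
- **Last check after release:** In the wrist image the red grip's top edge is at pixel row 257, where 257.4 fits home and 261.6 would mean 8 mm short. The lower edge reads 276 against 278.7 for home, about 3 px off, in the direction away from standing proud. I judged this picture by the numbers only, as the 12 viewings were used up.
- **Not checked at the end:** I took no final picture of the seated half, the spare pins or the other things on the bench. As far as I know nothing else was touched.

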